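Pass a tube rack through the sampler's spring gate

ROBOT

A 6-joint arm with a two-finger parallel gripper is mounted at the origin on the work surface. World frame = base frame: x ahead of the robot, y to its left, z up, the work surface at z = 0. Lengths are in m, angles in rad, forces in N, time in s.
With the tool pointing down it reaches from about 0.325 to 1 m from the base axis. Payload 5.1 kg.
Tool frame: the origin (TCP) lies midway between the tips of the shut fingers; the grasp point (between the pads) lies env.tcp_to_grasp behind it (env.tcp_to_grasp is the distance from the TCP to the grasp point, in m); z points along the fingers, y is the line along which they close (so a half turn about z gives the same grasp; the last joint's range is limited). The gripper opens to 85 mm and grips with 20 to 120 N. Pads are 22 mm wide; open, the fingers measure 114 mm over their backs; the gripper's body (76 mm by 85 mm) begins 54 mm behind the grasp point. The pads swing forward as they close: fully open they stand 13 mm farther back than shut.
Start: joints at [1.027, 0.124, 1.65, -0, 1.367, -0.083], TCP at [0.289, 0.582, 0.231] pointing down, gripper open.
Joint ranges: [-2.61, 2.61], [-1.02, 2.33], [0.03, 2.71], [-1.35, 4.49], [0.32, 2.68], [-2.91, 2.91]. Speed limits (rad/s): [2.57, 2.57, 3.14, 3.14, 3.14, 3.14].

INTERFACE

Orientations are given as a unit quaternion [x, y, z, w].
In Python, from station import env, viewer gives the robot as it stands.
- The arm moves only by the shell command python3 -m crank 'ROWS'. ROWS is JSON, a list of rows, each an object of numbers: "tx", "ty", "tz": the shift along the tool's x, y, z each as a share of 150 mm, from -1 to 1; "wx", "wy", "wz": the turn, a rotation vector about the tool's x, y, z each as a share of 60 degrees, from -1 to 1; "claw": the opening, from -1 (shut) to 1 (fully open). In form: [{"tx": .., "ty": .., "tz": .., "wx": .., "wy": .., "wz": .., "claw": ..}, ...]. A call has 1 to 20 rows; each row is the pose to reach, as a shift and turn from the pose commanded when the call began, along the tool's axes at that moment; what a row does not reach only later rows make up. A row lasts 1/8 s, in which the tool goes at most 62.5 mm and 10.7 degrees, less where a joint would pass 70% of its speed; a pose out of reach is approached as far as the arm can. A call with a number of a shift or a turn outside -1 to 1 is refused whole. A call with a gripper value outside its range is refused whole. The fingers move at their own pace and stop on an object; the grip force is fixed at half the most. Time passes only in rows, so rows that repeat a pose let the fingers close. It gives the time, the measured TCP pose, the force, the opening and the grip force at its end, in the units of the state.
- env.get_obs(): the state, without advancing time (a new reading comes with each control period).
- viewer.grab_frame(name): name is "scene" or "side" or "wrist"; returns a dict with "frame" (400x640x3 uint8, red, green, blue), "depth" (400x640 float32, m along the optical axis (not along the pixel's ray), 0 where there is no reading), "intrinsics" (3x3 intrinsics, pixels), "extrinsics" (4x4, takes a point from camera to world coordinates). Camera axes: x right, y down, z forward; pixel columns grow to the right and rows downward; lengths in m; the calibration is good to about 2 mm. A picture is of the moment at which its call begins.
- env.hand_in(): hands the job in; it is judged then, once.
The state is a dict: "time": time; "qpos": joint angles; "joint_vel": joint speeds; "effort": joint torques, N m; "ee_pos": TCP position; "eef_rot": TCP orientation; "force": force on the tool from outside, world axes, zero at the start; "wrist_torque": the same for the moment, N m; "gripper_width": finger opening in m; "grip_force": force on a finger pad.
Only numpy, scipy, OpenCV 4.12 (cv2) and the standard library are available. Lean on these libraries where they do the work, as an engineer would, in place of code of your own. Each camera call takes 0.05 s, during which the arm holds its last target. There are 200 camera calls.

TASK

Hold the sampler's spring gate open with a finger on its lever, outside the lane, while you push the tube rack along the lane past it; the gate must not touch the rack until the rack's front end has passed the gate's free edge. Then push the rack fully home against the end stop and come away, so that the gate springs shut behind it. The tubes are open: push the rack, never lift or tip it, and leave everything else on the bench where it is.

Things in the scene. Friction and masses are not known exactly. Their poses are not given: they have to be found in the camera images.
- sampler: bench rack sampler: low white housing fixed to the bench, 380 x 105 mm, with an open-topped lane. Origin on the bench, on the lane's centre line, level with the hinge. x points the way the rack travels (to the end stop), y across the lane to the hinge side, z up. All mm below are in this frame. Housing top z = 20, y from -42 to +63, x from -165 to +213
- lane (a point): lane floor on the centre line, level with the hinge: x = 0, y = 0, z = 22. The steel floor is level; the lane is 50 mm wide between two rails 4 mm thick with tops at z = 32, from its open mouth at x = -165 to the end stop at x = +141. Its axes are the sampler's
- end_stop (a point): middle of the end stop's face, x = +141, y = 0, z = 41; the stop is 58 mm wide, top at z = 62. Behind it the drive housing runs to x = +213, top at z = 65
- rack: grey six-place tube rack standing in the lane before the gate, about 0.2 kg: 66 mm long (x, along the lane), 46 mm wide, flat end panels 40 mm high, six open glass tubes up to 55 mm. Origin at the centre of its underside, x axis along the lane's x. Slides in the lane with 2 mm of play each side. Fully home its origin is at x = +108
- rack_mid (a point): centre of the rack's body, 20 mm above its underside
- gate (a joint): angle of the spring gate about its upright hinge, rad: 0 shut, 1.05 at its stop, anticlockwise from above. Gate leaf and lever are one piece of 4 mm steel, z = 36 to 66, above the rails. Pressing the lever inwards, towards the lane, swings the leaf towards the end stop and out of the lane; beyond about 0.70 it clears the rack. A spring shuts it: 0.05 N m shut, 0.11 N m at 0.87
- hinge (a point): on the hinge axis, x = 0, y = +46, z = 51; sleeve 16 mm, post 10 mm in diameter, top of post z = 73
- lever_end (a point): outer end of the lever, z = 51, 95 mm from the hinge axis; moves with the gate. The lever is on the outer side of the lane. Shut, it points outwards and back to the lane's mouth, end at x = -61, y = +119. At 0.87 it lies parallel to the lane, outer face at y = +48. Holding the end takes about 1.2 N, more nearer the hinge
- gate_edge (a point): free edge of the gate leaf, z = 51, 55 mm from the hinge axis; moves with the gate. Shut, the leaf slants 60 degrees across the lane: it meets the rack's side line (y = +23) at x = +13 and ends at x = +27, y = -2. At 0.87 it ends at x = +54, y = +36, outside the rack's path
- spare_rack: second rack like the first, with three tubes, standing on the bench beyond the sampler; leave alone. Origin at the centre of its underside
- cup: small white plastic cup, 56 mm wide, 42 mm high, on the bench on the sampler's hinge side; leave alone. Origin at the centre of its underside
- vial: small capped white vial, 19 mm wide, 45 mm high, standing on the drive housing; leave alone. Origin at the centre of its underside
- reagent_bottle: glass bottle with blue cap, 68 mm wide, 150 mm high; leave alone. Origin at the centre of its underside
- white_bottle: white plastic bottle, 60 mm wide, 140 mm high; leave alone. Origin at the centre of its underside
- jar: amber jar, 64 mm wide, 85 mm high; leave alone. Origin at the centre of its underside
- refractometer: hand refractometer lying on the bench beyond the sampler, 165 mm long, 36 mm high; leave alone. Origin at the middle of its underside

How it is judged:
By the outcome, as a careful person would: the job done as asked, in the order asked, and still so for the second after the job is handed in, with the robot touching nothing.
It also fails if it takes over 51 s, if anything falls off the work surface, if the arm or the gripper's body presses on something with over 40 N, if the wrist force passes 120 N, or if a joint passes its speed limit or range.

## Working session

There is one attempt and no reset: what is moved stays moved. The work goes in short steps, Python scripts to look and compute and a shell command to move; the robot and the scene stay as the last step left them, time stands still between calls to the robot, and variables do not carry over. Pictures are saved under pics/ and viewed, at most 10 in all, crops included, and the job is handed in when it is done.

```bash
ls; mkdir -p pics
python3 - <<'E'
from station import env, viewer
import cv2, numpy as np
o=env.get_obs(); print({k:np.round(v,3) for k,v in o.items()}, env.tcp_to_grasp)
for n in ["scene","side"]:
    f=viewer.grab_frame(n); np.savez(f"pics/{n}.npz",**f)
    cv2.imwrite(f"pics/{n}.png",f["frame"][:,:,::-1]); print(n,f["extrinsics"].round(3).tolist(),f["intrinsics"].round(1).tolist())
E
```

```text
pics
{'time': np.float64(0.0), 'qpos': array([ 1.027,  0.124,  1.652, -0.   ,  1.368, -0.083]), 'joint_vel': array([ 0.001,  0.   , -0.   , -0.002,  0.001,  0.001]), 'effort': array([-1.0000e-03, -4.2360e+01, -3.6546e+01, -0.0000e+00,  7.0000e-03,
        0.0000e+00]), 'ee_pos': array([0.289, 0.582, 0.23 ]), 'eef_rot': array([ 0.228,  0.974, -0.001, -0.   ]), 'force': array([-0.34 ,  0.075,  0.237]), 'wrist_torque': array([-0.005, -0.042, -0.024]), 'grip_force': np.float64(0.0), 'gripper_width': np.float64(0.086)} 0.0187
scene [[0.14, 0.595, -0.791, 1.542], [0.99, -0.093, 0.106, -0.123], [-0.01, -0.798, -0.602, 0.75], [0.0, 0.0, 0.0, 1.0]] [[448.0, 0.0, 313.2], [0.0, 448.0, 205.2], [0.0, 0.0, 1.0]]
side [[0.708, -0.401, 0.581, -0.106], [-0.706, -0.391, 0.59, -0.741], [-0.01, -0.828, -0.56, 0.752], [0.0, 0.0, 0.0, 1.0]] [[475.3, 0.0, 323.3], [0.0, 475.3, 191.3], [0.0, 0.0, 1.0]]
```

View pics/scene.png

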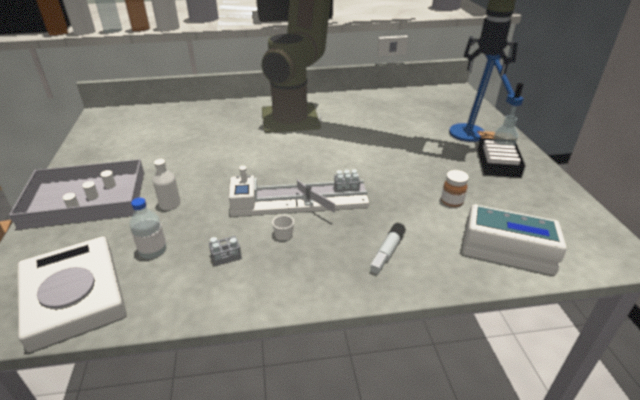

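View pics/side.png

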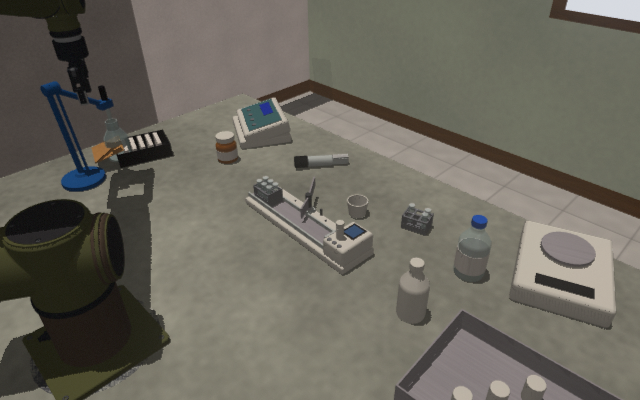

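The scene view shows the sampler from its drive housing (242,190) to its mouth (368,198). The rack is near the mouth at (347,180), the gate at (315,195) and the cup at (283,227). In the side view the sampler runs from (250,195) to (370,250), and sampler +x is roughly world -y.

```bash
cat > h.py <<'E'
import numpy as np, cv2
def cloud(f):
    K,T,d=f["intrinsics"],f["extrinsics"],f["depth"]
    v,u=np.mgrid[:d.shape[0],:d.shape[1]]
    p=np.stack([(u-K[0,2])*d/K[0,0],(v-K[1,2])*d/K[1,1],d],-1)@T[:3,:3].T+T[:3,3]
    p[d==0]=np.nan; return p
def ray(f,u,v,z):
    K,T=f["intrinsics"],f["extrinsics"]
    r=T[:3,:3]@np.array([(u-K[0,2])/K[0,0],(v-K[1,2])/K[1,1],1]); return T[:3,3]+r*(z-T[2,3])/r[2]
E
python3 - <<'E'
import numpy as np,cv2
from h import *
P=[]
for n in ["scene","side"]:
    f=dict(np.load(f"pics/{n}.npz")); p=cloud(f)
    print(n,[p[v,u].round(3) for u,v in ([(240,190),(360,208),(347,172),(283,220)] if n=="scene" else [(355,232),(265,185),(357,200)])])
    # top-down map of heights
    P.append(p.reshape(-1,3))
for n,p in zip(["scene","side"],P):
    m=(p[:,2]>.012)&(p[:,2]<.09)&(p[:,0]>.35)&(p[:,0]<.8)&(p[:,1]>-.3)&(p[:,1]<.3)
    q=p[m]; g=np.zeros((225,300),np.uint8)   # 2mm cells
    g[((q[:,0]-.35)/.002).astype(int),((q[:,1]+.3)/.002).astype(int)]=255
    g=cv2.morphologyEx(g,cv2.MORPH_CLOSE,np.ones((5,5)))
    for c in cv2.findContours(g,0,2)[0]:
        if cv2.contourArea(c)>150:
            (a,b),s,t=cv2.minAreaRect(c); print(n,"centre xy",round(.35+b*.002,3),round(-.3+a*.002,3),"size",np.round(np.array(s)*2),round(t,1))
q=np.vstack(P); q=q[(q[:,2]>.012)&(q[:,2]<.09)]
g=np.zeros((225,300,3),np.uint8)
m=(q[:,0]>.35)&(q[:,0]<.8)&(abs(q[:,1])<.3);q=q[m];q=q[np.argsort(q[:,2])]
h=(q[:,2]/.09*255).astype(np.uint8)
g[((q[:,0]-.35)/.002).astype(int),((q[:,1]+.3)/.002).astype(int)]=cv2.applyColorMap(h[:,None],cv2.COLORMAP_JET)[:,0]
cv2.imwrite("pics/top.png",cv2.resize(g,(600,450),interpolation=0))
E
```

```text
scene [array([ 0.546, -0.185,  0.066]), array([ 0.585,  0.136, -0.003]), array([0.514, 0.111, 0.073]), array([ 0.642, -0.081,  0.027])]
side [array([ 0.539, -0.188,  0.066]), array([0.511, 0.101, 0.076]), array([ 0.681, -0.069,  0.026])]
scene centre xy 0.754 0.174 size [ 35. 122.] 36.3
scene centre xy 0.727 -0.229 size [52. 66.] 75.5
scene centre xy 0.664 -0.083 size [56. 54.] 90.0
scene centre xy 0.538 0.075 size [172.  98.] 3.6
scene centre xy 0.542 -0.075 size [299. 130.] 14.6
side centre xy 0.751 0.162 size [ 36. 129.] 38.5
side centre xy 0.725 -0.232 size [52. 68.] 76.0
side centre xy 0.662 -0.087 size [56. 54.] 90.0
side centre xy 0.523 -0.031 size [383. 109.] 2.9
```

View pics/top.png

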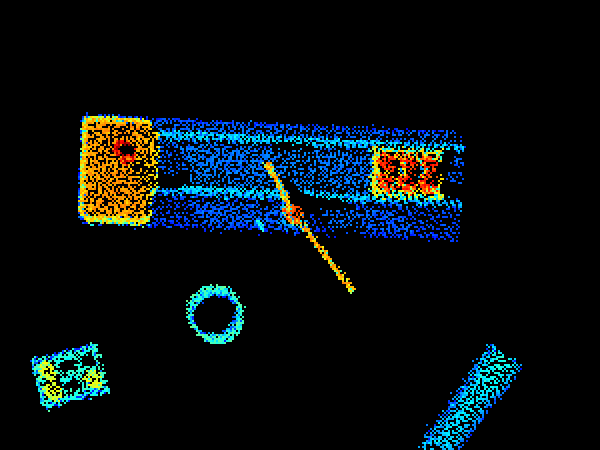

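The height map (1 mm per pixel) shows the drive housing on the left, the lane running right, and the rack at (408,172). The gate leaf and lever run from (267,163) to (352,290), the hinge is near (292,213) and the cup is at (215,313). I'll fit the frame more precisely.

```bash
cat >> h.py <<'E'
def frame(yaw,o):
    c,s=np.cos(yaw),np.sin(yaw); return np.array([[c,-s],[s,c]]),np.array(o)
E
python3 - <<'E'
import numpy as np,cv2
from h import *
P=[cloud(dict(np.load(f"pics/{n}.npz"))).reshape(-1,3) for n in ["scene","side"]]
for n,q in zip(["scene","side","both"],P+[np.vstack(P)]):
    q=q[(q[:,0]>.4)&(q[:,0]<.66)&(abs(q[:,1])<.25)]
    # gate line (z .045-.066) above rails, between drive and rack
    r=q[(q[:,2]>.027)&(q[:,2]<.034)&(q[:,1]<.06)&(q[:,1]>-.13)]
    a=r[abs(r[:,0]-(.49+.05*r[:,1]))<.012]; b=r[abs(r[:,0]-(.545+.05*r[:,1]))<.012]
    fa=np.polyfit(a[:,1],a[:,0],1); fb=np.polyfit(b[:,1],b[:,0],1)
    print(n,"rails",len(a),len(b),fa.round(4),fb.round(4))
    yaw=-np.pi/2-np.arctan((fa[0]+fb[0])/2)
    R,_=frame(yaw,[0,0]); 
    L=q.copy(); L[:,:2]=q[:,:2]@R   # local coords, origin world
    D=L[(L[:,2]>.058)&(L[:,2]<.07)]; D=D[D[:,0]>.1]
    print(" yaw",yaw.round(4),"drive x",np.percentile(D[:,0],[1,99]).round(4),"y",np.percentile(D[:,1],[1,99]).round(4))
    H=L[(L[:,2]>.017)&(L[:,2]<.023)]; print(" housing x",np.percentile(H[:,0],[.5,99.5]).round(4),"y",np.percentile(H[:,1],[.5,99.5]).round(4))
    A=L[(L[:,2]>.045)&(L[:,0]<-.04)&(L[:,1]<.54)]; print(" rack x",np.percentile(A[:,0],[1,99]).round(4),"y",np.percentile(A[:,1],[1,99]).round(4))
    T=L[(L[:,2]>.0675)&(abs(L[:,0])<.03)]; print(" post",len(T),np.median(T,0).round(4))
    G=L[(L[:,2]>.06)&(L[:,2]<.068)&(L[:,0]>-.095)&(L[:,0]<.09)]; print(" lever end",G[np.argmax(G[:,1])].round(3),"edge",G[np.argmin(G[:,1])].round(3))
E
```

```text
scene rails 86 88 [0.0445 0.4928] [0.0415 0.5465]
 yaw -1.6138 drive x [0.1224 0.1906] y [0.4837 0.5797]
 housing x [-0.1834  0.1816] y [0.4894 0.6548]
 rack x [-0.1651 -0.0994] y [0.4972 0.5397]
 post 20 [-0.0207  0.5659  0.0707]
 lever end [-0.08   0.637  0.061] edge [0.004 0.517 0.062]
side rails 139 128 [0.048  0.4901] [0.0448 0.544 ]
 yaw -1.6172 drive x [0.1229 0.1941] y [0.4771 0.5743]
 housing x [-0.1774  0.1953] y [0.4738 0.6499]
 rack x [-0.1627 -0.0958] y [0.4933 0.538 ]
 post 30 [-0.0176  0.5606  0.0723]
 lever end [-0.079  0.635  0.066] edge [0.006 0.515 0.064]
both rails 225 216 [0.0469 0.4912] [0.0394 0.5449]
 yaw -1.6139 drive x [0.1234 0.1955] y [0.4769 0.5781]
 housing x [-0.1819  0.1966] y [0.474  0.6539]
 rack x [-0.163  -0.0948] y [0.4942 0.5393]
 post 51 [-0.0182  0.5618  0.0714]
 lever end [-0.08   0.637  0.061] edge [-0.094  0.493  0.065]
```

```bash
cat >> h.py <<'E'
from scipy.spatial.transform import Rotation as Ro
YAW=-1.6165; RS,_=frame(YAW,[0,0]); OS=RS@np.array([-.0188,.5183])
def to_s(p): return np.append((p[:2]-OS)@RS, p[2])*1000      # world m -> sampler mm
def go(x,y,z,s=8):
    "tool-axis shares to reach sampler mm (x,y,z) with tool y slanted s deg"
    from station import env
    o=env.get_obs(); R=Ro.from_quat(o["eef_rot"]); p=o["ee_pos"]
    t=np.append(RS@np.array([x,y])/1000+OS,z/1000)
    d=R.inv().apply(t-p)/.15
    ty=R.apply([0,1,0]); a=np.arctan2(ty[1],ty[0]); w=YAW+np.pi/2+np.radians(s)
    turn=-((w-a+np.pi)%(2*np.pi)-np.pi)
    tilt=R.inv().apply(np.cross(R.apply([0,0,1]),[0,0,-1]))
    print("now",to_s(p).round(1),"F_s",(RS.T@o["force"][:2]).round(2),o["force"][2].round(2),"t",o["time"].round(2),"w",o["gripper_width"].round(4))
    print("target world",t.round(3),"shift",d.round(3),"wz",(np.degrees(turn)/60).round(3),"tilt",(np.degrees(tilt)/60).round(3))
E
python3 -c "
from h import *
go(-170,0,200)
for n in ['hinge']: print(RS@np.array([0,.046])+OS)"
```

```text
Traceback (most recent call last):
  File "h.py", line 24, in go
    print("now",to_s(p).round(1),"F_s",(RS.T@o["force"][:2]).round(2),o["force"][2].round(2),"t",o["time"].round(2),"w",o["gripper_width"].round(4))
                                                                                                 ^^^^^^^^^^^^^^^
AttributeError: 'float' object has no attribute 'round'
```

```bash
sed -i 's/o\["time"\].round(2)/round(float(o["time"]),2)/; s/o\["gripper_width"\].round(4)/round(float(o["gripper_width"]),4)/' h.py
python3 -c "
from h import *
go(-170,0,200)
print(RS@np.array([0,.046])+OS)"
```

```text
now [-575.5 -256.4  230.2] F_s [ 0.95 -0.22] -0.2 t 0.1 w 0.0853
target world [0.526 0.165 0.2  ] shift [-2.654 -1.784  0.204] wz 0.97 tilt [-0.002 -0.     0.   ]
[ 0.56456967 -0.00700124]
```

```bash
python3 -m crank '[{"tx":-1,"ty":-0.67,"wz":0.97,"claw":-1},{"tx":-1,"ty":-0.67,"wz":0.97,"claw":-1},{"tx":-1,"ty":-0.67,"wz":0.97,"claw":-1},{"tx":-1,"ty":-0.67,"wz":0.97,"claw":-1},{"tx":-1,"ty":-0.67,"wz":0.97,"claw":-1},{"tx":-1,"ty":-0.67,"wz":0.97,"claw":-1}]'; python3 -c "
from h import *
go(-170,0,150)"
```

```text
now [-575.5 -256.4  230.2] F_s [ 0.95 -0.22] -0.2 t 0.1 w 0.0853
target world [0.526 0.165 0.15 ] shift [-2.655 -1.784  0.538] wz 0.97 tilt [-0.002 -0.     0.   ]validation failed for argument at $[0]...
```

```bash
python3 -m crank '[{"tx":-1,"ty":-0.67,"tz":0,"wx":0,"wy":0,"wz":0.97,"claw":-1},{"tx":-1,"ty":-0.67,"tz":0,"wx":0,"wy":0,"wz":0.97,"claw":-1},{"tx":-1,"ty":-0.67,"tz":0,"wx":0,"wy":0,"wz":0.97,"claw":-1},{"tx":-1,"ty":-0.67,"tz":0,"wx":0,"wy":0,"wz":0.97,"claw":-1},{"tx":-1,"ty":-0.67,"tz":0,"wx":0,"wy":0,"wz":0.97,"claw":-1},{"tx":-1,"ty":-0.67,"tz":0,"wx":0,"wy":0,"wz":0.97,"claw":-1}]'; python3 -c "
from h import *
go(-170,0,150)"
```

```text
time: 0.85
ee_pos: [0.3787, 0.4249, 0.2307]
eef_rot: [0.674, 0.738, -0.0, -0.0]
force: [0.3, 0.4, -0.2]
gripper_width: 0.0001
grip_force: 0.0
now [-423.  -159.5  230.7] F_s [-0.43  0.3 ] -0.24 t 0.85 w 0.0001
target world [0.526 0.165 0.15 ] shift [-1.815  0.825  0.539] wz -0.003 tilt [-0.001  0.001  0.   ]
```

```bash
python3 -m crank '[{"tx":-1,"ty":0.45,"tz":0.1,"wx":0,"wy":0,"wz":0,"claw":-1},{"tx":-1,"ty":0.45,"tz":0.1,"wx":0,"wy":0,"wz":0,"claw":-1},{"tx":-1,"ty":0.45,"tz":0.1,"wx":0,"wy":0,"wz":0,"claw":-1}]' >/dev/null; python3 -m crank '[{"tx":-0.815,"ty":0.375,"tz":0.2,"wx":0,"wy":0,"wz":0,"claw":-1},{"tx":-0.815,"ty":0.375,"tz":0.44,"wx":0,"wy":0,"wz":0,"claw":-1},{"tx":-0.815,"ty":0.375,"tz":0.44,"wx":0,"wy":0,"wz":0,"claw":-1},{"tx":-0.815,"ty":0.375,"tz":0.44,"wx":0,"wy":0,"wz":0,"claw":-1}]'
python3 - <<'E'
from h import *
from station import viewer
go(-168,0,36)
f=viewer.grab_frame("wrist"); np.savez("pics/w1.npz",**f); cv2.imwrite("pics/w1.png",f["frame"][:,:,::-1])
E
```

```text
time: 1.72
ee_pos: [0.5266, 0.1644, 0.1479]
eef_rot: [0.674, 0.739, -0.002, -0.001]
force: [-0.4, -0.2, -0.6]
gripper_width: -0.0001
grip_force: 0.0
now [-169.5    0.2  147.9] F_s [ 0.23 -0.37] -0.58 t 1.73 w -0.0001
target world [0.526 0.163 0.036] shift [-0.009  0.001  0.746] wz -0.003 tilt [-0.004  0.    -0.   ]
```

View pics/w1.png

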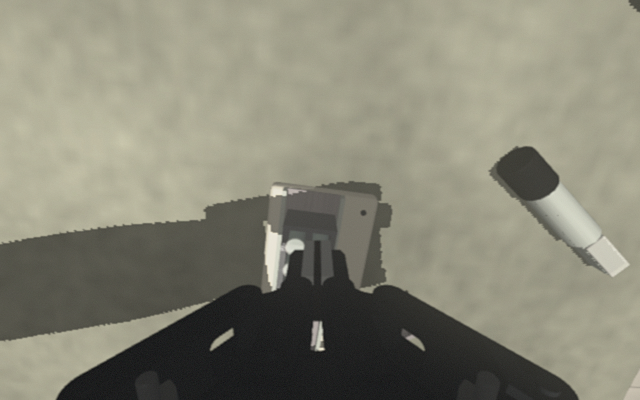

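The wrist view shows the shut fingers (317,260) over the lane between the mouth edge (row 190) and the rack's rear (row 215). They are centred across the lane, so I'll go down behind the rack.

```bash
python3 -m crank '[{"tx":0,"ty":0,"tz":0.4,"wx":0,"wy":0,"wz":0,"claw":-1},{"tx":0,"ty":0,"tz":0.746,"wx":0,"wy":0,"wz":0,"claw":-1},{"tx":0,"ty":0,"tz":0.746,"wx":0,"wy":0,"wz":0,"claw":-1},{"tx":0,"ty":0,"tz":0.746,"wx":0,"wy":0,"wz":0,"claw":-1}]'
python3 - <<'E'
from h import *
from station import viewer
go(-158,0,36)
f=viewer.grab_frame("side"); cv2.imwrite("pics/s2.png",cv2.resize(f["frame"][120:280,200:440,::-1],(780,520),interpolation=cv2.INTER_CUBIC))
E
```

```text
time: 2.28
ee_pos: [0.529, 0.1672, 0.041]
eef_rot: [0.673, 0.74, 0.002, 0.001]
force: [0.8, -0.1, -0.0]
gripper_width: -0.0002
grip_force: 0.0
now [-172.4    2.5   41. ] F_s [0.09 0.79] -0.02 t 2.27 w -0.0002
target world [0.526 0.153 0.036] shift [-0.093 -0.03   0.033] wz 0.001 tilt [ 0.003 -0.001  0.   ]
```

View pics/s2.png

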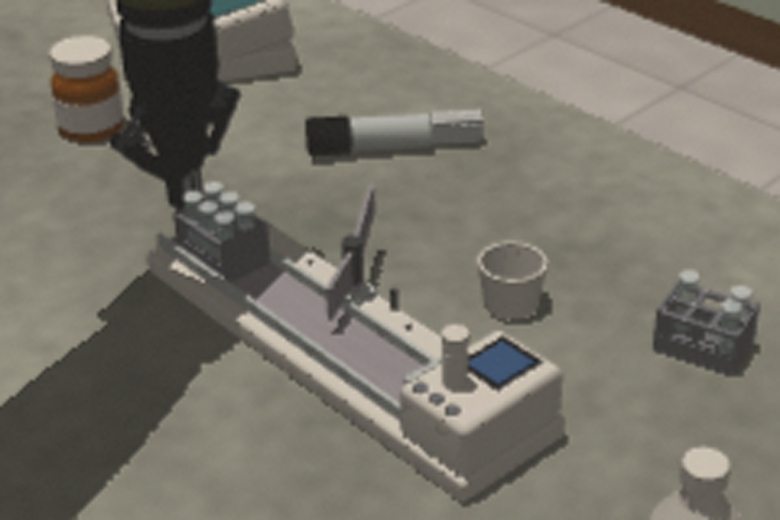

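The side crop shows the fingers standing behind the rack at (180,190), and the gate shut. I'll push the rack up to just before the gate.

```bash
python3 -m crank '[{"tx":-0.06,"ty":-0.01,"tz":0,"wx":0,"wy":0,"wz":0,"claw":-1},{"tx":-0.12,"ty":-0.02,"tz":0,"wx":0,"wy":0,"wz":0,"claw":-1},{"tx":-0.2,"ty":-0.03,"tz":0,"wx":0,"wy":0,"wz":0,"claw":-1},{"tx":-0.28,"ty":-0.04,"tz":0,"wx":0,"wy":0,"wz":0,"claw":-1},{"tx":-0.36,"ty":-0.05,"tz":0,"wx":0,"wy":0,"wz":0,"claw":-1},{"tx":-0.44,"ty":-0.06,"tz":0,"wx":0,"wy":0,"wz":0,"claw":-1},{"tx":-0.51,"ty":-0.07,"tz":0,"wx":0,"wy":0,"wz":0,"claw":-1},{"tx":-0.55,"ty":-0.08,"tz":0,"wx":0,"wy":0,"wz":0,"claw":-1},{"tx":-0.58,"ty":-0.08,"tz":0,"wx":0,"wy":0,"wz":0,"claw":-1},{"tx":-0.58,"ty":-0.08,"tz":0,"wx":0,"wy":0,"wz":0,"claw":-1},{"tx":-0.58,"ty":-0.08,"tz":0,"wx":0,"wy":0,"wz":0,"claw":-1}]'
cat >> h.py <<'E'
def rack():
    from station import viewer
    for n in ["scene","side"]:
        p=cloud(viewer.grab_frame(n)).reshape(-1,3); p=p[~np.isnan(p[:,0])]
        L=np.c_[(p[:,:2]-OS)@RS,p[:,2]]*1000
        b=(abs(L[:,1])<22)&(L[:,0]<135)&(L[:,0]>-160)&(L[:,2]<80)
        B=L[b&(L[:,2]>53)&(L[:,2]<66)]; T=L[b&(L[:,2]>70)]
        print(n,"panels x",np.percentile(B[:,0],[2,5,50,95,98]).round(1),"tubes x",np.percentile(T[:,0],[2,50,98]).round(1),len(T))
E
python3 - <<'E'
from h import *
go(-76,0,36); rack()
E
```

```text
time: 3.7
ee_pos: [0.5233, 0.0781, 0.0379]
eef_rot: [0.673, 0.74, -0.001, -0.0]
force: [-0.0, 0.3, 0.7]
gripper_width: -0.0
grip_force: 0.0
now [-83.1   0.9  37.9] F_s [-0.32 -0.04] 0.73 t 3.7 w -0.0
target world [0.522 0.071 0.036] shift [-0.046 -0.012  0.013] wz 0.001 tilt [-0.001  0.001  0.   ]
scene panels x [-90.4 -87.1 -37.5  19.8  22.4] tubes x [-73.2 -39.9 -10.5] 127
side panels x [-81.1 -76.2  -9.5  24.6  26.9] tubes x [-73.5 -37.1  -6.7] 196
```

```bash
python3 -m crank '[{"tx":-0.03,"ty":-0.01,"tz":0,"wx":0,"wy":0,"wz":0,"claw":-1},{"tx":-0.06,"ty":-0.01,"tz":0,"wx":0,"wy":0,"wz":0,"claw":-1},{"tx":-0.06,"ty":-0.01,"tz":0,"wx":0,"wy":0,"wz":0,"claw":-1},{"tx":0.02,"ty":0,"tz":0,"wx":0,"wy":0,"wz":0,"claw":-1},{"tx":0.02,"ty":0,"tz":-0.4,"wx":0,"wy":0,"wz":0,"claw":-1},{"tx":0.02,"ty":0,"tz":-0.7,"wx":0,"wy":0,"wz":0,"claw":0.08},{"tx":0.02,"ty":0,"tz":-0.7,"wx":0,"wy":0,"wz":0,"claw":0.08},{"tx":0.02,"ty":0,"tz":-0.7,"wx":0,"wy":0,"wz":0,"claw":0.08}]'
python3 - <<'E'
from h import *
go(-51,107,36); rack()
E
```

```text
time: 4.8
ee_pos: [0.5231, 0.0817, 0.1429]
eef_rot: [0.673, 0.74, -0.0, -0.0]
force: [-0.2, -0.5, -0.7]
gripper_width: 0.0462
grip_force: 0.0
now [-86.8   0.5 142.9] F_s [ 0.51 -0.21] -0.68 t 4.8 w 0.0462
target world [0.628 0.041 0.036] shift [-0.335  0.67   0.713] wz 0.001 tilt [-0.001 -0.     0.   ]
scene panels x [-60.5 -59.  -22.6  21.   23.8] tubes x [-56.1 -29.2  -2.5] 118
side panels x [-55.7 -52.3   0.8  25.4  28.1] tubes x [-53.7 -22.6   2. ] 174
```

```bash
python3 -m crank '[{"tx":-0.335,"ty":0.67,"tz":0,"wx":0,"wy":0,"wz":0,"claw":0.8},{"tx":-0.335,"ty":0.67,"tz":0,"wx":0,"wy":0,"wz":0,"claw":0.8},{"tx":-0.335,"ty":0.67,"tz":0,"wx":0,"wy":0,"wz":0,"claw":0.8},{"tx":-0.335,"ty":0.67,"tz":0,"wx":0,"wy":0,"wz":0,"claw":0.8},{"tx":-0.335,"ty":0.67,"tz":0.3,"wx":0,"wy":0,"wz":0,"claw":0.8},{"tx":-0.335,"ty":0.67,"tz":0.3,"wx":0,"wy":0,"wz":0,"claw":0.8}]'
python3 - <<'E'
from h import *
from station import viewer
go(-51,107,29)
f=viewer.grab_frame("wrist"); cv2.imwrite("pics/w3.png",f["frame"][:,:,::-1])
E
```

```text
time: 5.65
ee_pos: [0.6237, 0.0414, 0.0938]
eef_rot: [0.673, 0.74, -0.003, -0.004]
force: [-0.5, 0.3, -0.6]
gripper_width: 0.0765
grip_force: 0.0
now [-51.1 102.8  93.8] F_s [-0.27 -0.53] -0.58 t 5.65 w 0.0765
target world [0.628 0.041 0.029] shift [-0.005  0.032  0.432] wz 0.001 tilt [-0.009 -0.001  0.   ]
```

View pics/w3.png

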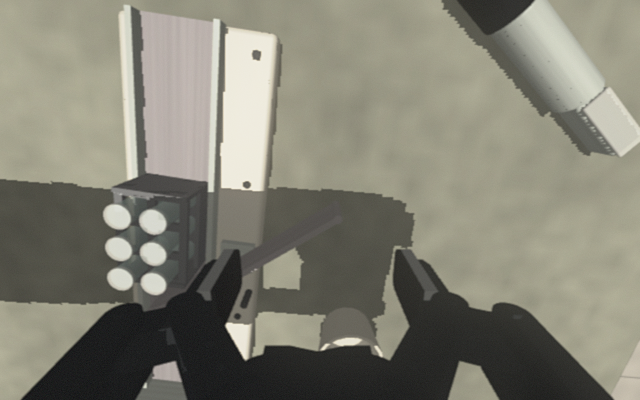

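The wrist view shows the lever running from (240,265) to its end at (340,215), between the two open fingers at (225,270) and (410,270). The rack is left of it at (150,240), so I'll go down astride the lever.

```bash
python3 -m crank '[{"tx":0,"ty":0.01,"tz":0.2,"wx":0,"wy":0,"wz":0,"claw":0.8},{"tx":0,"ty":0.01,"tz":0.42,"wx":0,"wy":0,"wz":0,"claw":0.8},{"tx":0,"ty":0.01,"tz":0.42,"wx":0,"wy":0,"wz":0,"claw":0.8},{"tx":0,"ty":0.01,"tz":0.42,"wx":0,"wy":0,"wz":0,"claw":0.8}]'
python3 - <<'E'
from h import *
from station import viewer
go(-80,25,34)
f=viewer.grab_frame("wrist"); T,K=f["extrinsics"],f["intrinsics"]
for n,q in dict(end=(-61,119,66),mid=(-30,82,66)).items():
    w=np.append(RS@np.array(q[:2])/1e3+OS,q[2]/1e3); c=T[:3,:3].T@(w-T[:3,3]); print(n,(K@c/c[2])[:2].round())
f2=viewer.grab_frame("side")
a=cv2.resize(f["frame"],(400,250)); b=cv2.resize(f2["frame"][150:250,220:380],(400,250))
cv2.imwrite("pics/w4.png",np.hstack([a,b])[:,:,::-1])
E
```

```text
time: 6.2
ee_pos: [0.631, 0.041, 0.0378]
eef_rot: [0.673, 0.74, 0.001, 0.001]
force: [0.2, 0.3, 0.2]
gripper_width: 0.0769
grip_force: 0.0
now [-51.  110.2  37.8] F_s [-0.26  0.15] 0.18 t 6.2 w 0.0769
target world [0.547 0.074 0.034] shift [ 0.271 -0.535  0.024] wz 0.001 tilt [ 0.003  0.    -0.   ]
end [340. 270.]
mid [250. 319.]
```

View pics/w4.png

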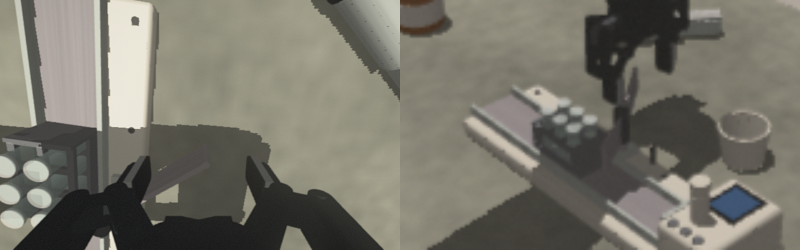

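In the wrist half the lever (180,175) lies between the fingers. In the side half the fingers straddle it clear of the rack and the cup. I'll narrow the opening and reduce the slant to 4 degrees.

```bash
python3 -m crank '[{"tx":0,"ty":0,"tz":0,"wx":0,"wy":0,"wz":0.067,"claw":0.18},{"tx":0,"ty":0,"tz":-0.03,"wx":0,"wy":0,"wz":0.067,"claw":0.18},{"tx":0,"ty":0,"tz":-0.03,"wx":0,"wy":0,"wz":0.067,"claw":0.18},{"tx":0,"ty":0,"tz":-0.03,"wx":0,"wy":0,"wz":0.067,"claw":0.18}]'
python3 - <<'E'
from h import *
for q in [(-51,107),(-66,80),(-76,68),(-80,61),(-80,46),(-80,34),(-80,22.3)]: go(*q,33,4)
E
```

```text
time: 6.8
ee_pos: [0.6286, 0.0418, 0.0404]
eef_rot: [0.698, 0.716, -0.0, -0.002]
force: [-4.8, 2.0, 0.1]
gripper_width: 0.0504
grip_force: 2.5
now [-51.6 107.7  40.4] F_s [-1.78 -4.88] 0.1 t 6.8 w 0.0504
target world [0.628 0.041 0.033] shift [-0.004 -0.005  0.05 ] wz 0.001 tilt [-0.003 -0.002 -0.   ]
now [-51.6 107.7  40.4] F_s [-1.78 -4.88] 0.1 t 6.8 w 0.0504
target world [0.602 0.057 0.033] shift [ 0.108 -0.177  0.05 ] wz 0.001 tilt [-0.003 -0.002 -0.   ]
now [-51.6 107.7  40.4] F_s [-1.78 -4.88] 0.1 t 6.8 w 0.0504
target world [0.59  0.068 0.033] shift [ 0.181 -0.253  0.051] wz 0.001 tilt [-0.003 -0.002 -0.   ]
now [-51.6 107.7  40.4] F_s [-1.78 -4.88] 0.1 t 6.8 w 0.0504
target world [0.583 0.072 0.033] shift [ 0.21  -0.297  0.051] wz 0.001 tilt [-0.003 -0.002 -0.   ]
now [-51.6 107.7  40.4] F_s [-1.78 -4.88] 0.1 t 6.8 w 0.0504
target world [0.568 0.073 0.033] shift [ 0.217 -0.397  0.051] wz 0.001 tilt [-0.003 -0.002 -0.   ]
now [-51.6 107.7  40.4] F_s [-1.78 -4.88] 0.1 t 6.8 w 0.0504
target world [0.556 0.073 0.033] shift [ 0.223 -0.477  0.051] wz 0.001 tilt [-0.003 -0.002 -0.   ]
now [-51.6 107.7  40.4] F_s [-1.78 -4.88] 0.1 t 6.8 w 0.0504
target world [0.545 0.074 0.033] shift [ 0.229 -0.555  0.051] wz 0.001 tilt [-0.003 -0.002 -0.   ]
```

```bash
python3 -m crank '[{"tx":0.05,"ty":-0.09,"tz":0.03,"wx":0,"wy":0,"wz":0,"claw":0.18},{"tx":0.11,"ty":-0.17,"tz":0.03,"wx":0,"wy":0,"wz":0,"claw":0.18},{"tx":0.18,"ty":-0.24,"tz":0.03,"wx":0,"wy":0,"wz":0,"claw":0.18},{"tx":0.21,"ty":-0.29,"tz":0.03,"wx":0,"wy":0,"wz":0,"claw":0.18},{"tx":0.217,"ty":-0.34,"tz":0.03,"wx":0,"wy":0,"wz":0,"claw":0.18},{"tx":0.217,"ty":-0.4,"tz":0.03,"wx":0,"wy":0,"wz":0,"claw":0.18},{"tx":0.223,"ty":-0.46,"tz":0.03,"wx":0,"wy":0,"wz":0,"claw":0.18},{"tx":0.227,"ty":-0.51,"tz":0.03,"wx":0,"wy":0,"wz":0,"claw":0.18},{"tx":0.23,"ty":-0.55,"tz":0.03,"wx":0,"wy":0,"wz":0,"claw":0.18},{"tx":0.23,"ty":-0.55,"tz":0.03,"wx":0,"wy":0,"wz":0,"claw":0.18},{"tx":0.23,"ty":-0.55,"tz":0.03,"wx":0,"wy":0,"wz":0,"claw":0.18}]'
python3 - <<'E'
from h import *
from station import viewer
go(-80,22.3,36,4); go(-24,22.3,36,4)
a=viewer.grab_frame("scene")["frame"][140:240,240:400]; b=viewer.grab_frame("side")["frame"][150:250,220:380]
cv2.imwrite("pics/w5.png",np.hstack([cv2.resize(i,(400,250),interpolation=2) for i in (a,b)])[:,:,::-1])
E
```

```text
time: 8.18
ee_pos: [0.5465, 0.0732, 0.0353]
eef_rot: [0.699, 0.716, -0.0, 0.0]
force: [0.9, 0.2, -1.3]
gripper_width: 0.0502
grip_force: 0.6
now [-79.3  24.2  35.3] F_s [-0.24  0.92] -1.33 t 8.18 w 0.0502
target world [0.545 0.074 0.036] shift [ 0.006 -0.013 -0.005] wz -0.0 tilt [-0.  0. -0.]
now [-79.3  24.2  35.3] F_s [-0.24  0.92] -1.33 t 8.18 w 0.0502
target world [0.542 0.018 0.036] shift [-0.367 -0.039 -0.004] wz -0.0 tilt [-0.  0. -0.]
```

View pics/w5.png

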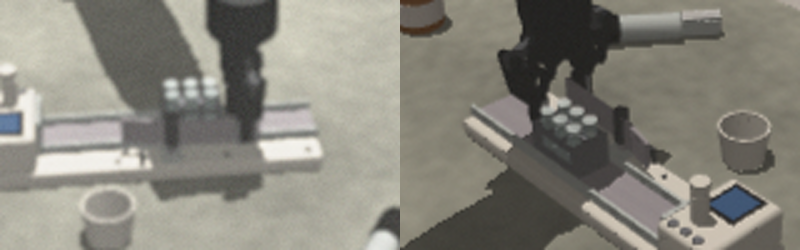

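The gate is held open: the leaf is out of the lane at (640,140) in the side half, the pusher finger is behind the rack, and the force is about 1 N, as expected. I'll push the rack past the gate.

```bash
python3 -m crank '[{"tx":-0.03,"ty":-0.01,"tz":0,"wx":0,"wy":0,"wz":0,"claw":0.18},{"tx":-0.06,"ty":-0.01,"tz":0,"wx":0,"wy":0,"wz":0,"claw":0.18},{"tx":-0.1,"ty":-0.02,"tz":0,"wx":0,"wy":0,"wz":0,"claw":0.18},{"tx":-0.14,"ty":-0.02,"tz":0,"wx":0,"wy":0,"wz":0,"claw":0.18},{"tx":-0.18,"ty":-0.025,"tz":0,"wx":0,"wy":0,"wz":0,"claw":0.18},{"tx":-0.22,"ty":-0.03,"tz":0,"wx":0,"wy":0,"wz":0,"claw":0.18},{"tx":-0.26,"ty":-0.035,"tz":0,"wx":0,"wy":0,"wz":0,"claw":0.18},{"tx":-0.29,"ty":-0.04,"tz":0,"wx":0,"wy":0,"wz":0,"claw":0.18},{"tx":-0.31,"ty":-0.04,"tz":0,"wx":0,"wy":0,"wz":0,"claw":0.18},{"tx":-0.31,"ty":-0.04,"tz":0,"wx":0,"wy":0,"wz":0,"claw":0.18},{"tx":-0.31,"ty":-0.04,"tz":0,"wx":0,"wy":0,"wz":0,"claw":0.18}]'
python3 - <<'E'
from h import *
from station import viewer
go(-22,23,36,4); rack()
p=cloud(viewer.grab_frame("side")).reshape(-1,3); p=p[p[:,0]==p[:,0]]; L=np.c_[(p[:,:2]-OS)@RS,p[:,2]]*1000
G=L[(L[:,2]>56)&(L[:,2]<68)&(L[:,1]>25)&(L[:,1]<46)&(L[:,0]>10)&(L[:,0]<70)]; print("leaf",len(G),np.percentile(G[:,0],[2,50,98]).round(1),np.polyfit(G[:,0],G[:,1],1).round(3))
E
```

```text
time: 9.65
ee_pos: [0.5417, 0.0263, 0.0356]
eef_rot: [0.698, 0.716, -0.0, 0.0]
force: [2.9, -0.5, 1.5]
gripper_width: 0.0506
grip_force: 1.3
now [-32.2  21.6  35.6] F_s [0.34 2.87] 1.49 t 9.65 w 0.0506
target world [0.543 0.016 0.036] shift [-0.069  0.004 -0.003] wz 0.0 tilt [0.    0.001 0.   ]
scene panels x [-22.8 -19.9  14.6  44.4  46.1] tubes x [-24.3  13.3  40.6] 128
side panels x [-31.  -23.6  37.2  50.5  51.4] tubes x [-20.3  16.7  44.2] 198
leaf 51 [11.3 35.5 53.4] [-0.197 43.197]
```

```bash
python3 -m crank '[{"tx":-0.03,"ty":0,"tz":0,"wx":0,"wy":0,"wz":0,"claw":0.18},{"tx":-0.06,"ty":0,"tz":0,"wx":0,"wy":0,"wz":0,"claw":0.18},{"tx":-0.08,"ty":0,"tz":0,"wx":0,"wy":0,"wz":0,"claw":0.18},{"tx":-0.08,"ty":0,"tz":0,"wx":0,"wy":0,"wz":0,"claw":0.18},{"tx":-0.08,"ty":0,"tz":0,"wx":0,"wy":0,"wz":0,"claw":0.18}]'
python3 - <<'E'
from h import *
from station import viewer
go(-32,30,36,4); rack()
p=cloud(viewer.grab_frame("side")).reshape(-1,3); p=p[p[:,0]==p[:,0]]; L=np.c_[(p[:,:2]-OS)@RS,p[:,2]]*1000
G=L[(L[:,2]>56)&(L[:,2]<68)&(L[:,1]>25)&(L[:,1]<46)&(L[:,0]>10)&(L[:,0]<70)]; print("leaf",len(G),np.percentile(G[:,0],[2,50,98]).round(1),np.polyfit(G[:,0],G[:,1],1).round(3))
E
```

```text
time: 10.42
ee_pos: [0.5422, 0.0148, 0.0356]
eef_rot: [0.699, 0.716, 0.0, 0.0]
force: [3.5, 2.5, 1.5]
gripper_width: 0.0505
grip_force: 2.3
now [-20.8  22.6  35.6] F_s [-2.68  3.39] 1.49 t 10.43 w 0.0505
target world [0.55  0.026 0.036] shift [ 0.071  0.054 -0.003] wz -0.0 tilt [ 0.001 -0.     0.   ]
scene panels x [-11.4  -8.5  25.7  55.9  57.5] tubes x [-2.9 25.2 52.1] 123
side panels x [-18.9 -13.   45.4  62.1  62.3] tubes x [-9.9 28.8 56.9] 204
leaf 43 [10.2 35.1 52.8] [-0.257 43.68 ]
```

The rack front is at about 58–62 mm and the gate edge at about 53 mm, so it has passed. I'll ease the lever back, then lift, shut the fingers and come down behind the rack.

```bash
python3 -m crank '[{"tx":0.03,"ty":0.02,"tz":0,"wx":0,"wy":0,"wz":0,"claw":0.18},{"tx":0.06,"ty":0.05,"tz":0,"wx":0,"wy":0,"wz":0,"claw":0.18},{"tx":0.06,"ty":0.08,"tz":0,"wx":0,"wy":0,"wz":0,"claw":0.18},{"tx":0.06,"ty":0.08,"tz":-0.3,"wx":0,"wy":0,"wz":0,"claw":0.18},{"tx":0.08,"ty":0.08,"tz":-0.6,"wx":0,"wy":0,"wz":0,"claw":0.18},{"tx":0.09,"ty":-0.1,"tz":-0.6,"wx":0,"wy":0,"wz":0,"claw":-1},{"tx":0.09,"ty":-0.15,"tz":-0.6,"wx":0,"wy":0,"wz":0,"claw":-1},{"tx":0.09,"ty":-0.15,"tz":-0.6,"wx":0,"wy":0,"wz":0,"claw":-1},{"tx":0.09,"ty":-0.15,"tz":-0.6,"wx":0,"wy":0,"wz":0,"claw":-1}]'
python3 - <<'E'
from h import *
from station import viewer
go(-34,-3,36,4); rack()
a=viewer.grab_frame("scene")["frame"][140:240,240:400]; b=viewer.grab_frame("side")["frame"][150:250,220:380]
cv2.imwrite("pics/w6.png",np.hstack([cv2.resize(i,(400,250),interpolation=2) for i in (a,b)])[:,:,::-1])
E
```

```text
time: 11.7
ee_pos: [0.519, 0.0277, 0.1246]
eef_rot: [0.699, 0.716, -0.0, -0.0]
force: [-0.8, -0.4, -0.1]
gripper_width: -0.0001
grip_force: 0.0
now [-32.6  -1.1 124.6] F_s [ 0.4 -0.8] -0.14 t 11.7 w -0.0001
target world [0.517 0.029 0.036] shift [ 0.01  -0.011  0.591] wz -0.0 tilt [-0.001 -0.    -0.   ]
scene panels x [-7.9 -7.  22.7 55.  55.9] tubes x [-2.4 24.5 51.1] 124
side panels x [-3.9 -2.1 50.  60.4 60.9] tubes x [ 0.4 30.1 54.9] 180
```

View pics/w6.png

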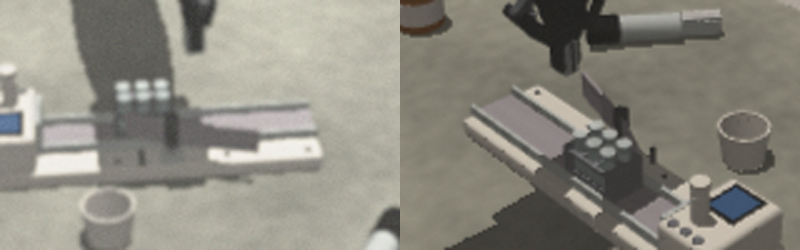

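The rack is upright at (600,150) in the side half, and the gate leaf rests along its side. I'll go down behind it and push.

```bash
python3 -m crank '[{"tx":0.015,"ty":-0.01,"tz":0.3,"wx":0,"wy":0,"wz":0,"claw":-1},{"tx":0.015,"ty":-0.01,"tz":0.58,"wx":0,"wy":0,"wz":0,"claw":-1},{"tx":0.015,"ty":-0.01,"tz":0.58,"wx":0,"wy":0,"wz":0,"claw":-1},{"tx":-0.03,"ty":-0.015,"tz":0.58,"wx":0,"wy":0,"wz":0,"claw":-1},{"tx":-0.08,"ty":-0.02,"tz":0.58,"wx":0,"wy":0,"wz":0,"claw":-1},{"tx":-0.14,"ty":-0.02,"tz":0.58,"wx":0,"wy":0,"wz":0,"claw":-1},{"tx":-0.2,"ty":-0.025,"tz":0.58,"wx":0,"wy":0,"wz":0,"claw":-1},{"tx":-0.26,"ty":-0.03,"tz":0.58,"wx":0,"wy":0,"wz":0,"claw":-1},{"tx":-0.32,"ty":-0.035,"tz":0.58,"wx":0,"wy":0,"wz":0,"claw":-1},{"tx":-0.38,"ty":-0.04,"tz":0.58,"wx":0,"wy":0,"wz":0,"claw":-1},{"tx":-0.44,"ty":-0.045,"tz":0.58,"wx":0,"wy":0,"wz":0,"claw":-1},{"tx":-0.5,"ty":-0.05,"tz":0.58,"wx":0,"wy":0,"wz":0,"claw":-1},{"tx":-0.55,"ty":-0.05,"tz":0.58,"wx":0,"wy":0,"wz":0,"claw":-1},{"tx":-0.58,"ty":-0.05,"tz":0.58,"wx":0,"wy":0,"wz":0,"claw":-1},{"tx":-0.58,"ty":-0.05,"tz":0.58,"wx":0,"wy":0,"wz":0,"claw":-1}]'
python3 - <<'E'
from h import *
go(64,-3,36,4); rack()
E
```

```text
time: 13.78
ee_pos: [0.5134, -0.0602, 0.0382]
eef_rot: [0.699, 0.715, -0.001, 0.0]
force: [-0.1, -0.1, 0.2]
gripper_width: 0.0002
grip_force: 0.0
now [55.5 -2.7 38.2] F_s [ 0.06 -0.09] 0.17 t 13.78 w 0.0002
target world [ 0.513 -0.069  0.036] shift [-0.056 -0.006  0.015] wz -0.0 tilt [-0.     0.001  0.   ]
scene panels x [ 12.8  16.7  85.8 129.3 131.7] tubes x [ 63.9  98.4 127.7] 125
side panels x [ 52.1  57.4 108.  134.  134.5] tubes x [ 65.5 102.4 131.6] 227
```

Origin is about 101, so some 7 mm remain. I'll push slowly and watch the force.

```bash
python3 -m crank '[{"tx":-0.02,"ty":0,"tz":0,"wx":0,"wy":0,"wz":0,"claw":-1},{"tx":-0.04,"ty":0,"tz":0,"wx":0,"wy":0,"wz":0,"claw":-1},{"tx":-0.05,"ty":0,"tz":0,"wx":0,"wy":0,"wz":0,"claw":-1},{"tx":-0.05,"ty":0,"tz":0,"wx":0,"wy":0,"wz":0,"claw":-1},{"tx":-0.05,"ty":0,"tz":0,"wx":0,"wy":0,"wz":0,"claw":-1}]'
python3 - <<'E'
from h import *
go(64,-3,36,4)
E
```

```text
time: 14.5
ee_pos: [0.5139, -0.0653, 0.0381]
eef_rot: [0.699, 0.715, 0.001, -0.001]
force: [2.1, 7.6, -1.0]
gripper_width: -0.0001
grip_force: 3.9
now [60.6 -1.9 38.1] F_s [-7.64  1.73] -0.95 t 14.5 w -0.0001
target world [ 0.513 -0.069  0.036] shift [-0.022 -0.009  0.014] wz -0.001 tilt [ 0.    -0.003 -0.   ]
```

```bash
python3 -m crank '[{"tx":-0.01,"ty":0,"tz":0,"wx":0,"wy":0,"wz":0,"claw":-1},{"tx":-0.015,"ty":0,"tz":0,"wx":0,"wy":0,"wz":0,"claw":-1},{"tx":-0.015,"ty":0,"tz":0,"wx":0,"wy":0,"wz":0,"claw":-1}]'
python3 - <<'E'
from h import *
go(55,-3,150,4)
E
```

```text
time: 14.88
ee_pos: [0.514, -0.0654, 0.0381]
eef_rot: [0.699, 0.715, 0.003, -0.003]
force: [2.7, 16.4, -0.5]
gripper_width: 0.0
grip_force: 8.3
now [60.7 -1.9 38.1] F_s [-16.5    1.92] -0.49 t 14.88 w 0.0
target world [ 0.513 -0.06   0.15 ] shift [ 0.044 -0.005 -0.746] wz -0.002 tilt [ 0.    -0.008 -0.   ]
```

The force rises to 16 N with no motion, so the rack is home. I'll back off and lift.

```bash
python3 -m crank '[{"tx":0.02,"ty":0,"tz":0,"wx":0,"wy":0,"wz":0,"claw":-1},{"tx":0.05,"ty":0,"tz":0,"wx":0,"wy":0,"wz":0,"claw":-1},{"tx":0.06,"ty":0,"tz":0,"wx":0,"wy":0,"wz":0,"claw":-1},{"tx":0.06,"ty":0,"tz":0,"wx":0,"wy":0,"wz":0,"claw":-1},{"tx":0.06,"ty":0,"tz":-0.2,"wx":0,"wy":0,"wz":0,"claw":-1},{"tx":0.06,"ty":0,"tz":-0.5,"wx":0,"wy":0,"wz":0,"claw":-1},{"tx":0.06,"ty":0,"tz":-0.9,"wx":0,"wy":0,"wz":0,"claw":-1},{"tx":0.06,"ty":0,"tz":-0.9,"wx":0,"wy":0,"wz":0,"claw":-1},{"tx":0.06,"ty":0,"tz":-0.9,"wx":0,"wy":0,"wz":0,"claw":-1}]'
python3 - <<'E'
from h import *
from station import viewer
go(55,-3,150,4); rack()
a=viewer.grab_frame("scene")["frame"][140:240,220:380]; b=viewer.grab_frame("side")["frame"][150:250,240:400]
cv2.imwrite("pics/w7.png",np.hstack([cv2.resize(i,(400,250),interpolation=2) for i in (a,b)])[:,:,::-1])
E
```

```text
time: 16.0
ee_pos: [0.5135, -0.0604, 0.1733]
eef_rot: [0.699, 0.715, -0.0, 0.0]
force: [0.3, 0.1, 0.9]
gripper_width: -0.0002
grip_force: 0.0
now [ 55.7  -2.6 173.3] F_s [-0.08  0.27] 0.85 t 16.0 w -0.0002
target world [ 0.513 -0.06   0.15 ] shift [ 0.005 -0.003  0.156] wz -0.0 tilt [ 0.  0. -0.]
scene panels x [ 14.7  16.9  96.2 134.1 134.6] tubes x [ 78.4 104.7 130.6] 120
side panels x [ 15.8  19.5 103.8 133.3 134.3] tubes x [ 81.8 108.2 133.9] 200
```

View pics/w7.png

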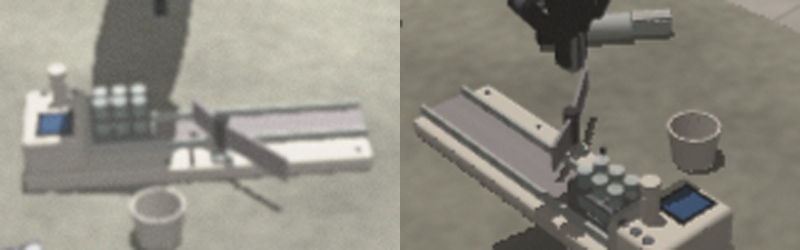

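The last view shows the rack upright against the end stop, the gate shut across the lane behind it, the vial and cup in place, and the hand clear above.

```bash
python3 -c "
from station import env
print(env.hand_in())"
```

```text
the job is handed in; nothing more can be done
None
```

The job is handed in at about 16 s of the 51 s limit: the rack is home against the end stop, the gate has sprung shut behind it, and the robot is clear; nothing else on the bench was seen to move.

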